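Third hand: hold a hook rail against the sprung pegboard

TASK

Please be my third hand: stand the dark wooden hook rail centred on the narrow raised ledge of the small pegboard stand, flat back towards the white board, without pushing the board in yet. Then press the rail squarely and steadily against the board until the black pointer sits in the green field (about 10 N), never far into the red, with only the rail touching the board, and finish while still holding it there so that I can screw it on. Leave the glass cup, the cork-lidded jar, the egg cooker and the egg spoon where they are.

Things in the scene. Friction and masses are not known exactly. Their poses are not given: they have to be found in the camera images.
- rail: Loose dark wooden hook rail, 0.09 to 0.18 kg, upright on the table. Origin: centre of the underside of its back block, z up. Block 24 mm (x +-12) by 140 mm (y) by 70 mm high. Its flat back, the +x face, must go against the board; a stout peg sticks out of the front (-x). Two small brass hooks at y +-55 mm reach to x = -35 mm (seen only, no contact).
- rail_peg (a point): Grip point in the middle of the rail's stout square peg, rail frame (-38, 0, 45) mm. The peg is 28 mm wide (y), 36 mm high (z 27 to 63 mm) and sticks out 60 mm (rail x -12 to -72 mm): grip it from above, fingers closing along the rail's y. The block outweighs the peg: a weak grip lets it sag.
- rail_back (a point): Centre of the rail's flat back face: rail frame (12, 0, 35) mm.
- frame: Fixed wooden stand of the small pegboard, base 170 mm (x -50 to 120) by 240 mm (y). z up; +x is the pressing direction, into the board; the open front looks to -x; y runs along the board. Origin: on the table below the middle of the resting board's front face (plane x = 0). Back wall behind the board at x 78 to 92 mm, 152 mm high.
- gauge (a point): Middle of the green field of the gauge, stand frame (20, 106, 157) mm: a white strip on the stand's top, running along x (-2 to 92 mm), 16 mm wide, 4 mm thick, at the +y end, overhanging the board's top. Green field at stand x 12 to 28 mm, white to 36 mm, red beyond.
- ledge: Fixed narrow aluminium ledge of the stand, 160 mm long (y +-80 mm), top at 60 mm above the table. Origin: on its top, below the middle of the resting board's front face; axes as the stand. It reaches 40 mm in front of the resting board face (x = -40 mm) and runs on to x = 45 mm beneath the board, so that the rail can slide back with the board.
- board: White pegboard panel, 10 mm thick, 220 mm along y, from 65 to 150 mm above the table (its lower edge 5 mm above the ledge). It slides back along the stand's +x on two springs and stays upright. Origin: same as the stand's at rest, moves with the board; the front face is its plane x = 0.
- board_centre (a point): Point on the board's front face, y = 0, 95 mm above the table, exactly where the centre of the rail's back should come; moves with the board.
- carriage (a joint): How far the board (with its black pointer) is pushed in, in m: 0 at rest, end stop at 0.042. Spring 0.5 N per mm (10 N at 20 mm). The pointer's front edge is level with the board's front face, so the green field is 0.012 to 0.028 (6 to 14 N), red from 0.036.
- cup: Loose glass cup, 72 mm across, 85 mm high; origin at centre of its underside. Leave alone.
- jar: Loose amber jar with a cork lid, 80 mm across, 107 mm high; origin at centre of its underside. Leave alone.
- cooker: Loose white egg cooker with clear dome, 170 mm across, 144 mm high; origin at centre of its underside. Leave alone.
- spoon: Loose steel egg spoon lying on the table, 150 mm long, its origin underneath it and x along it, under 30 mm high. Leave alone.
There are look-alikes about, which are no part of the job. Leave any turquoise look-alike of the rail alone.

How it is judged:
By the outcome, as a careful person would: the job done as asked, in the order asked, and still so for the second after the job is handed in, while the arm keeps its last pose, push and grip.
It also fails if it takes over 48 s, if anything falls off the work surface, if the arm or the gripper's body presses on something with over 40 N, if the wrist force passes 120 N, or if a joint passes its speed limit or range.

ROBOT

A 7-joint arm with a two-finger parallel gripper is mounted at the origin on the work surface. World frame = base frame: x ahead of the robot, y to its left, z up, the work surface at z = 0. Lengths are in mm, angles in rad, forces in N, time in s.
With the tool pointing down it reaches from about 425 to 875 mm from the base axis. Payload 8.4 kg.
Tool frame: the origin (TCP) lies midway between the tips of the shut fingers; the grasp point (between the pads) lies 19 mm behind it; z points along the fingers, y is the line along which they close (so a half turn about z gives the same grasp; the last joint's range is limited). The gripper opens to 85 mm and grips with 20 to 120 N. Pads are 22 mm wide; open, the fingers measure 114 mm over their backs; the gripper's body (76 mm by 85 mm) begins 54 mm behind the grasp point. The pads swing forward as they close: fully open they stand 13 mm farther back than shut.
Start: joints at [1.227, 0.333, 0.04, 1.465, -0.013, 1.343, -0.059], TCP at [157.514, -630.597, 231.308] pointing down, gripper open.
Joint ranges: [-2.58, 2.58], [-0.38, 2.09], [-1.3, 1.39], [0.25, 2.4], [-1.5, 4.64], [0.08, 2.09], [-2.65, 2.65]. Speed limits (rad/s): [2.22, 2.22, 2.79, 2.79, 3.14, 3.14, 3.14].

INTERFACE

Orientations are given as a 3x3 rotation matrix whose columns are the frame's x, y, z axes.
In Python, from plant import monitor, get_image, order, cut_out, pinpoint gives the robot as it stands.
- The arm moves only by the tool carry_out, never from a script. Its argument "steps" is a list of rows, each an object with "slide": the shift along the tool's x, y, z as a fraction of full scale, a list of three; "yaw": the turn about the tool's z as a fraction of full scale; "claw": the opening, from 0 (shut) to 1 (fully open). In form: [{"slide": [dx, dy, dz], "yaw": yaw, "claw": claw}, ...]. A call has 1 to 10 rows; each row is the pose to reach, as a shift and turn from the pose commanded when the call began, along the tool's axes at that moment, turning the shorter way round; what a row does not reach only later rows make up. Full scale, the value 1, is 100 cm for a shift and 180 degrees for a turn. A row lasts 1/10 s, in which the tool goes at most 50 mm and 8.59 degrees, less where a joint would pass 70% of its speed; a pose out of reach is approached as far as the arm can. A call with a number of a shift or a turn outside -1 to 1 is refused whole. A call with a gripper value outside its range is refused whole. The fingers move at their own pace and stop on an object; "force" is the grip in N (left out, the last holds). Time passes only in rows, so rows that repeat a pose let the fingers close. It gives the time, the measured TCP pose, the force, the opening and the grip force at its end, in the units of the state.
- monitor.read_state(): the state, without advancing time (a new reading comes with each control period).
- get_image(name): name is "side" or "top" or "wrist"; returns a dict with "pixels" (384x512x3 uint8, blue, green, red), "mtx" (3x3 intrinsics, pixels), "view" (4x4, takes a point from world to camera coordinates). Camera axes: x right, y down, z forward; pixel columns grow to the right and rows downward; lengths in mm; the calibration is good to about 2 mm. A picture is of the moment at which its call begins. There is no depth.
- order.close_job(): hands the job in; it is judged then, once.
Trained networks look in a picture, given as the dict that the camera call returned (one of the last four; its "shot" number tells which), for a name from the list of things; names that differ only in an ending like _2 or _b are one class to them, and where a whole thing is asked for, a point or a joint stands for the part that bears it (a point fixed in the world has none). Each returns a list of dicts, best first, with "conf" (0 to 1); they miss things now and then, are a little off and sometimes report something else, mostly with a low value. They report only what shows in the picture. A call takes as long as a camera call. They do not tell look-alikes from the thing itself.
- cut_out(picture, label): "region" (384x512 bool, what is visible of it) and "position" ([row, column] in pixels, amid what is visible of it).
- pinpoint(picture, label): "position" ([row, column] in pixels: a listed point, or the origin of a listed thing).
The state is a dict: "t": time; "joint_pos": joint angles; "joint_vel": joint speeds; "tau": joint torques, N m; "tcp_pos": TCP position; "tcp_rot": TCP orientation; "ft_force": force on the tool from outside, world axes, zero at the start; "wrist_torque": the same for the moment, N m; "gripper_width": opening from 0.0 (shut) to 1.0 (fully open); "finger_force": force on a finger pad.
Only numpy, scipy, OpenCV 4.12 (cv2) and the standard library are available. Lean on these libraries where they do the work, as an engineer would, in place of code of your own. Each camera call takes 0.05 s, during which the arm holds its last target. There are 200 camera calls.

## Working session

There is one attempt and no reset: what is moved stays moved. The work goes in short steps, Python scripts to look and compute and a tool call to move; the robot and the scene stay as the last step left them, time stands still between calls to the robot, and variables do not carry over. Pictures are saved under pics/ and viewed, at most 10 in all, crops included, and the job is handed in when it is done.

Besides the shell and the picture viewer there is one more tool, called after ">>>" in YAML: its name, and indented under it one key for each argument. carry_out: Moves the arm, as the interface text tells. Its arguments: {"type":"object","properties":{"steps":{"type":"array","items":{"type":"object","properties":{"slide":{"type":"array","items":{"type":"number"}},"yaw":{"type":"number"},"claw":{"type":"number"}}}},"force":{"type":"number"}},"required":["steps"]}

```bash
mkdir -p pics; cat > h.py <<'E'
import numpy as np, cv2
from plant import monitor, get_image, order, cut_out, pinpoint
def tri(obs):
    # obs: list of (picture,[row,col]) -> world point
    A=[]
    for p,(r,c) in obs:
        P=p["mtx"]@p["view"][:3]
        A+= [c*P[2]-P[0], r*P[2]-P[1]]
    A=np.array(A); A/=np.linalg.norm(A[:,:3],axis=1)[:,None]
    x=np.linalg.lstsq(A[:,:3],-A[:,3],rcond=None)[0]
    return x, A[:,:3]@x+A[:,3]
def proj(p,X):
    q=p["mtx"]@(p["view"][:3]@np.append(X,1)); return q[:2]/q[2]
def onz(p,rc,z):
    K=np.linalg.inv(p["mtx"]);R=p["view"][:3,:3];t=p["view"][:3,3]
    d=R.T@K@np.array([rc[1],rc[0],1]);o=-R.T@t
    return o+d*(z-o[2])/d[2]
E
python3 - <<'E'
from h import *
s=monitor.read_state();print({k:np.round(v,3).tolist() for k,v in s.items()})
I={n:get_image(n) for n in("side","top","wrist")}
cv2.imwrite("pics/a.png",np.vstack([np.hstack([cv2.resize(I[n]["pixels"],(400,300)) for n in("side","top")]),np.hstack([cv2.resize(I["wrist"]["pixels"],(400,300)),np.zeros((300,400,3),np.uint8)])]))
for n in I:
  print(n,I[n]["mtx"].round(0).tolist(),(-I[n]["view"][:3,:3].T@I[n]["view"][:3,3]).round())
for l in "rail rail_peg rail_back frame gauge ledge board board_centre cup jar cooker spoon".split():
  for n in I:
    print(l,n,[(np.round(d["position"]).tolist(),round(d["conf"],2)) for d in pinpoint(I[n],l)][:3])
E
```

```text
{'t': 0.0, 'joint_pos': [1.227, 0.334, 0.04, 1.466, -0.013, 1.343, -0.058], 'joint_vel': [-0.001, 0.001, -0.0, -0.0, 0.001, -0.001, 0.001], 'tau': [-0.0, -65.857, 1.365, -40.556, 0.017, 0.013, -0.0], 'tcp_pos': [157.408, -630.181, 230.415], 'tcp_rot': [[0.97, 0.242, -0.0], [0.242, -0.97, 0.002], [-0.0, -0.002, -1.0]], 'ft_force': [0.481, -0.196, 0.124], 'wrist_torque': [-0.045, 0.055, -0.01], 'finger_force': 0.0, 'gripper_width': 1.001}
side [[433.0, 0.0, 258.0], [0.0, 433.0, 195.0], [0.0, 0.0, 1.0]] [373. 862. 876.]
top [[379.0, 0.0, 255.0], [0.0, 379.0, 195.0], [0.0, 0.0, 1.0]] [3.730e+02 1.000e+00 1.227e+03]
wrist [[265.0, 0.0, 253.0], [0.0, 265.0, 189.0], [0.0, 0.0, 1.0]] [ 236. -611.  374.]
rail side [([320.0, 304.0], 0.75), ([275.0, 238.0], 0.56), ([112.0, 311.0], 0.41)]
rail top [([252.0, 172.0], 0.85), ([196.0, 198.0], 0.63)]
rail wrist []
rail_peg side [([277.0, 240.0], 0.88), ([296.0, 315.0], 0.85), ([112.0, 310.0], 0.45)]
rail_peg top [([260.0, 174.0], 0.93), ([198.0, 182.0], 0.88), ([139.0, 277.0], 0.55)]
rail_peg wrist []
rail_back side [([265.0, 240.0], 0.72), ([310.0, 
[... 345 characters left out ...]
, 349.0], 0.97)]
ledge wrist []
board side [([169.0, 295.0], 0.71), ([143.0, 298.0], 0.4)]
board top [([218.0, 344.0], 0.87)]
board wrist []
board_centre side [([146.0, 297.0], 0.72)]
board_centre top [([213.0, 352.0], 0.61)]
board_centre wrist []
cup side [([196.0, 201.0], 0.67)]
cup top [([138.0, 278.0], 0.87)]
cup wrist []
jar side [([236.0, 180.0], 0.97), ([343.0, 171.0], 0.3)]
jar top [([139.0, 228.0], 0.75)]
jar wrist []
cooker side [([233.0, 182.0], 0.63), ([343.0, 171.0], 0.6), ([263.0, 236.0], 0.54)]
cooker top [([167.0, 132.0], 0.62)]
cooker wrist []
spoon side [([233.0, 334.0], 0.81), ([171.0, 297.0], 0.18)]
spoon top [([265.0, 265.0], 0.76), ([195.0, 184.0], 0.46)]
spoon wrist []
```

View pics/a.png

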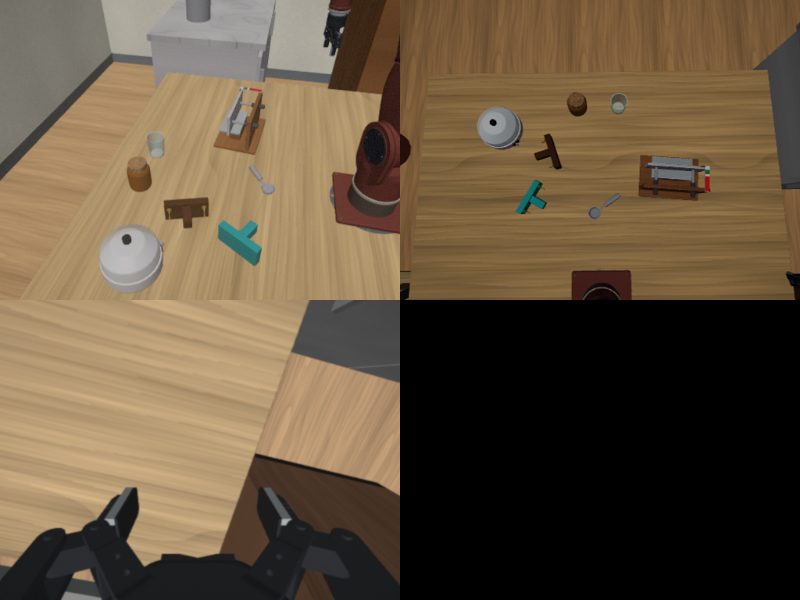

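The brown rail sits around top pixel (198,190), with its peg pointing image-left. The turquoise one at (252,165) is the look-alike. The stand is at (216,344), with its open front facing away from the robot and the gauge at image right.

```bash
python3 - <<'E'
from h import *
I={n:get_image(n) for n in("side","top")}
def pick(n,l,near,rad=22):
    c=[d for d in pinpoint(I[n],l) if np.hypot(*(np.array(d["position"])-near))<rad]
    return c[0]["position"] if c else None
for l,a,b in [("rail",(275,238),(196,198)),("rail_peg",(277,240),(198,182)),("rail_back",(265,240),(191,198)),("frame",(168,297),(216,344)),("gauge",(112,313),(217,391)),("ledge",(152,301),(215,349)),("board_centre",(146,297),(213,352)),("cup",(196,201),(138,278)),("jar",(236,180),(139,228)),("cooker",(343,171),(167,132)),("spoon",(233,334),(265,265))]:
    p,q=pick("side",l,a),pick("top",l,b)
    if p is None or q is None: print(l,p,q);continue
    x,r=tri([(I["side"],p),(I["top"],q)]);print(l,x.round(),r.round(1),p,q)
R=[d for d in cut_out(I["top"],"rail")]
for d in R: print(d["position"],d["conf"],cv2.minAreaRect(np.argwhere(d["region"])[:,::-1].astype(np.float32)))
t=I["top"]["pixels"][160:290,150:430]
s=I["side"]["pixels"][90:220,250:360]
cv2.imwrite("pics/b.png",np.vstack([cv2.resize(t,(780,362),interpolation=cv2.INTER_CUBIC)[:230],np.hstack([cv2.resize(s,(312,369),interpolation=cv2.INTER_CUBIC),np.zeros((369,468,3),np.uint8)])]))
E
```

```text
rail [586. 187.   7.] [-0.3 -0.1  0.   0.3] [272.8, 238.2] [195.5, 197.6]
rail_peg [570. 230.  48.] [ 2.6  0.6 -0.2 -2.7] [276.7, 240.5] [197.4, 182.0]
rail_back [586. 177.  36.] [ 1.2  0.3 -0.1 -1.2] [262.4, 239.2] [193.3, 199.4]
frame [ 511. -294.  -20.] [ 4.   0.8 -0.2 -4.1] [172.1, 298.2] [216.1, 344.3]
gauge [ 480. -384.  156.] [ 4.9  1.  -0.2 -5. ] [114.3, 315.1] [219.0, 390.6]
ledge [ 507. -290.   63.] [-0.5 -0.1  0.   0.5] [152.7, 299.0] [215.6, 349.1]
board_centre [ 507. -289.   98.] [-1.6 -0.3  0.1  1.6] [143.7, 299.3] [214.7, 351.6]
cup [780. -82.  -4.] [ 0.3  0.1 -0.  -0.3] [197.1, 200.4] [138.2, 278.6]
jar [771.  95.  15.] [-4.5 -1.3  0.7  4.6] [233.1, 180.4] [141.2, 225.9]
cooker [691. 407.   0.] [ 4.5  1.4 -0.6 -4.6] [342.9, 169.2] [164.0, 132.4]
spoon [361. -17.  -4.] [-1.2 -0.2  0.   1.2] [233.4, 333.9] [265.0, 261.1]
[195.2, 196.3] 0.81 ((186.66726684570312, 196.13525390625), (46.47124481201172, 28.99233055114746), 72.6459732055664)
[253.2, 171.8] 0.67 ((172.78030395507812, 256.8163757324219), (28.989992141723633, 47.048004150390625), 31.75948143005371)
```

View pics/b.png

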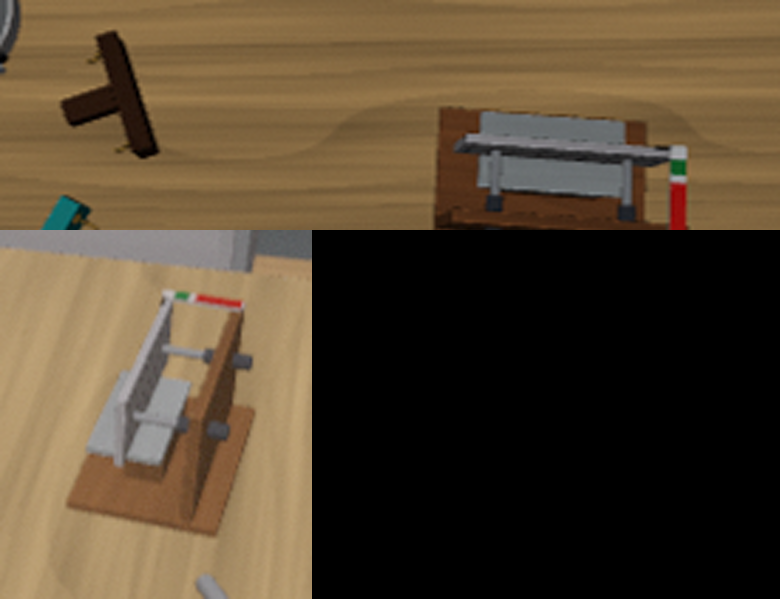

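```bash
cat >> h.py <<'E'
def toolmove(target,ang=None):
    "shift in tool axes as fractions (m) and yaw fraction to reach target TCP with tool-x at ang deg"
    s=monitor.read_state();R=s["tcp_rot"];R=np.array(R)
    d=R.T@(np.array(target)-s["tcp_pos"])/1000
    a=np.degrees(np.arctan2(R[1,0],R[0,0]))
    y=None if ang is None else -((ang-a+180)%360-180)/180  # tool z down
    print("tcp",np.round(s["tcp_pos"],1),"toolx",round(a,2),"slide",d.round(4),"yaw",y,"t",s["t"],"f",np.round(s["ft_force"],1),"q",np.round(s["joint_pos"],2))
E
python3 - <<'E'
from h import *
s=monitor.read_state();I=get_image("wrist");R=np.array(s["tcp_rot"])
V=I["view"];o=-V[:3,:3].T@V[:3,3]
print("cam in tool",R.T@(o-s["tcp_pos"]),"axes",(R.T@V[:3,:3].T).round(2))
toolmove((420,-300,330),-3)
E
```

```text
cam in tool [  81.16402133   -0.20666135 -143.1601343 ] axes [[ 0.   -0.95 -0.31]
 [ 1.    0.    0.  ]
 [ 0.   -0.31  0.95]]
tcp [ 157.5 -630.6  231.3] toolx 14.02 slide [ 0.3348 -0.2571 -0.0987] yaw 0.09457310816291119 t 3.25 f [-0.3 -0.1 -0.2] q [ 1.23  0.33  0.04  1.47 -0.01  1.34 -0.06]
```

```bash
python3 - <<'E'
from h import *
toolmove((560,-310,330),-3)
E
```

```text
tcp [ 157.5 -630.6  231.3] toolx 14.02 slide [ 0.4682 -0.2135 -0.0987] yaw 0.09457310816291119 t 3.25 f [-0.3 -0.1 -0.2] q [ 1.23  0.33  0.04  1.47 -0.01  1.34 -0.06]
```

>>> carry_out:
  steps:
    - {"slide": [0.0, 0.0, -0.05], "yaw": 0.0, "claw": 1}
    - {"slide": [0.47, -0.21, -0.1], "yaw": 0.095, "claw": 1}
    - {"slide": [0.47, -0.21, -0.1], "yaw": 0.095, "claw": 1}
    - {"slide": [0.47, -0.21, -0.1], "yaw": 0.095, "claw": 1}
    - {"slide": [0.47, -0.21, -0.1], "yaw": 0.095, "claw": 1}
    - {"slide": [0.47, -0.21, -0.1], "yaw": 0.095, "claw": 1}
    - {"slide": [0.47, -0.21, -0.1], "yaw": 0.095, "claw": 1}
    - {"slide": [0.47, -0.21, -0.1], "yaw": 0.095, "claw": 1}
    - {"slide": [0.47, -0.21, -0.1], "yaw": 0.095, "claw": 1}
    - {"slide": [0.47, -0.21, -0.1], "yaw": 0.095, "claw": 1}

```text
t: 4.25
tcp_pos: [508.5, -355.0, 325.0]
tcp_rot: [[0.999, -0.054, 0.0], [-0.054, -0.999, -0.0], [0.0, 0.0, -1.0]]
ft_force: [0.6, -0.2, 0.2]
gripper_width: 1.001
finger_force: 0.0
```

>>> carry_out:
  steps:
    - {"slide": [0.0, 0.0, 0], "yaw": 0.0, "claw": 1}
    - {"slide": [0.0, 0.0, 0], "yaw": 0.0, "claw": 1}
    - {"slide": [0.0, 0.0, 0], "yaw": 0.0, "claw": 1}

```text
t: 4.55
tcp_pos: [506.3, -357.6, 324.3]
tcp_rot: [[0.998, -0.055, -0.001], [-0.055, -0.998, -0.0], [-0.001, 0.001, -1.0]]
ft_force: [1.1, -0.6, -0.1]
gripper_width: 0.996
finger_force: 0.0
```

```bash
python3 - <<'E'
from h import *
toolmove((560,-310,330),-3)
I=get_image("wrist");cv2.imwrite("pics/c.png",I["pixels"])
import pickle;pickle.dump(I,open("w1.pkl","wb"))
for l in "frame gauge ledge board_centre".split():
    print(l,[(np.round(d["position"],1).tolist(),round(d["conf"],2)) for d in pinpoint(I,l)][:2])
E
```

```text
tcp [ 506.3 -357.6  324.3] toolx -3.17 slide [ 0.051  -0.0505 -0.0057] yaw -0.0009522699974673464 t 4.55 f [ 1.1 -0.6 -0.1] q [ 0.69  0.25 -0.18  1.38  0.05  1.51 -1.12]
frame [([149.6, 214.5], 0.8)]
gauge [([189.8, 277.2], 0.89)]
ledge [([154.9, 206.0], 0.91)]
board_centre [([157.0, 201.0], 0.62)]
```

View pics/c.png

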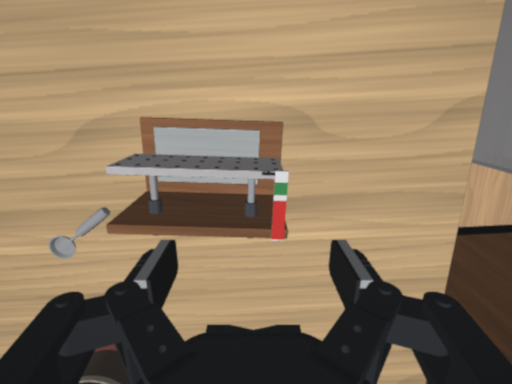

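```bash
python3 - <<'E'
from h import *
import pickle;I=pickle.load(open("w1.pkl","rb"))
cv2.imwrite("pics/d.png",cv2.resize(I["pixels"][110:245,100:300],(800,540),interpolation=cv2.INTER_CUBIC))
E
```

```text
(no output)
```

View pics/d.png

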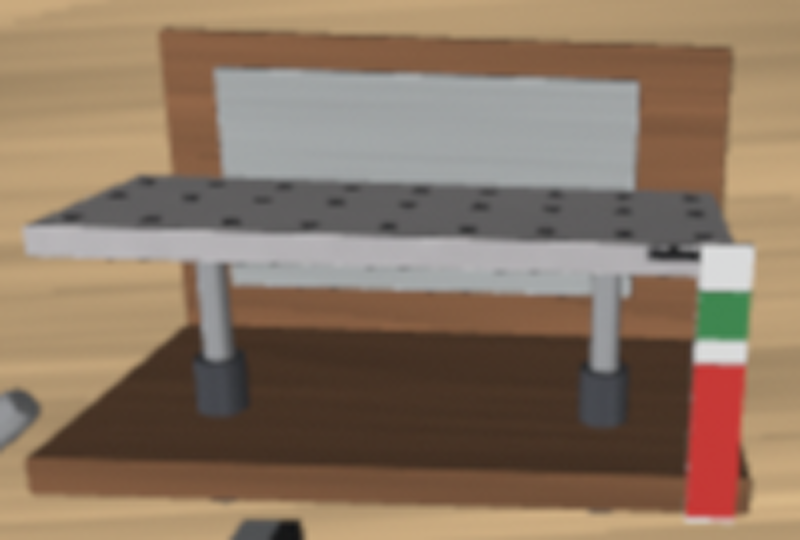

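```bash
cat > fit.py <<'E'
from h import *
import pickle
from scipy.optimize import least_squares
I=pickle.load(open("w1.pkl","rb"))
L=[((-40,-80,60),(213,68)),((-40,80,60),(640,81)),((0,-110,150),(28,225)),((10,-110,150),(28,257)),((0,-110,65),(138,177)),((0,110,65),(717,192)),
((-2,98,159),(702,245)),((-2,114,159),(754,245)),((92,98,159),(686,522)),((92,114,159),(734,522)),((78,-120,152),(28,458)),((92,-120,152),(28,491)),((-50,-120,None),(162,30)),((-50,120,None),(732,48))]
def res(p):
    c,s=np.cos(p[2]),np.sin(p[2]);o=[]
    for (x,y,z),(u,v) in L:
        z=p[4] if z is None else z+p[3]
        X=(p[0]+c*x-s*y,p[1]+s*x+c*y,z)
        o+=list(proj(I,X)-(100+(u+.5)/4-.5,110+(v+.5)/4-.5))
    return np.array(o)
f=least_squares(res,[507,-290,np.radians(176.6),0,15],loss="soft_l1")
p=f.x;print(p[:2],np.degrees(p[2]),p[3:]);print(res(p).reshape(-1,2).round(1).tolist())
E
python3 fit.py
```

```text
[ 512.31855669 -286.14946954] 175.1773665737239 [-1.79778314  5.8910773 ]
[[0.5, 0.1], [-0.3, -0.0], [-0.8, 0.0], [0.4, -0.1], [0.8, -0.8], [-1.0, -0.5], [-0.1, 0.0], [0.2, 0.4], [-0.0, 0.0], [0.1, 0.3], [-0.6, -0.3], [0.9, 1.0], [-0.1, -0.0], [-0.1, -0.3]]
```

```bash
python3 - <<'E'
from h import *
toolmove((562,248,310),107)
E
```

```text
tcp [ 506.4 -357.3  324.6] toolx -3.18 slide [ 0.0219 -0.6075  0.0144] yaw -0.6121052092896213 t 4.8 f [ 0.3  1.2 -0.4] q [ 0.69  0.25 -0.18  1.38  0.04  1.51 -1.12]
```

>>> carry_out:
  steps:
    - {"slide": [0.02, -0.6, 0.014], "yaw": -0.61, "claw": 1}
    - {"slide": [0.02, -0.6, 0.014], "yaw": -0.61, "claw": 1}
    - {"slide": [0.02, -0.6, 0.014], "yaw": -0.61, "claw": 1}
    - {"slide": [0.02, -0.6, 0.014], "yaw": -0.61, "claw": 1}
    - {"slide": [0.02, -0.6, 0.014], "yaw": -0.61, "claw": 1}
    - {"slide": [0.02, -0.6, 0.014], "yaw": -0.61, "claw": 1}
    - {"slide": [0.02, -0.6, 0.014], "yaw": -0.61, "claw": 1}
    - {"slide": [0.02, -0.6, 0.014], "yaw": -0.61, "claw": 1}
    - {"slide": [0.02, -0.6, 0.014], "yaw": -0.61, "claw": 1}
    - {"slide": [0.02, -0.6, 0.014], "yaw": -0.61, "claw": 1}

```text
t: 5.8
tcp_pos: [550.6, 142.9, 313.2]
tcp_rot: [[0.119, 0.993, 0.001], [0.993, -0.119, -0.0], [-0.0, 0.001, -1.0]]
ft_force: [1.1, 0.4, 0.0]
gripper_width: 0.998
finger_force: 0.0
```

```bash
python3 - <<'E'
from h import *
toolmove((562,248,310),107)
E
```

```text
tcp [550.6 142.9 313.2] toolx 83.15 slide [ 0.1057 -0.0012  0.0032] yaw -0.13252502634757157 t 5.8 f [1.1 0.4 0. ] q [ 0.23  0.19 -0.65  1.51  0.12  1.48 -0.54]
```

>>> carry_out:
  steps:
    - {"slide": [0.1, 0, 0], "yaw": -0.13, "claw": 1}
    - {"slide": [0.1, 0, 0], "yaw": -0.13, "claw": 1}
    - {"slide": [0.1, 0, 0], "yaw": -0.13, "claw": 1}
    - {"slide": [0.1, 0, 0], "yaw": -0.13, "claw": 1}
    - {"slide": [0.1, 0, 0], "yaw": -0.13, "claw": 1}
    - {"slide": [0.1, 0, 0], "yaw": -0.13, "claw": 1}

```text
t: 6.4
tcp_pos: [563.7, 238.9, 313.0]
tcp_rot: [[-0.275, 0.961, 0.0], [0.961, 0.275, -0.001], [-0.001, 0.0, -1.0]]
ft_force: [-0.2, -0.5, 0.1]
gripper_width: 1.002
finger_force: 0.0
```

```bash
python3 - <<'E'
from h import *
toolmove((562,248,310),107)
I=get_image("wrist")
import pickle;pickle.dump(I,open("w2.pkl","wb"))
for l in "rail rail_peg rail_back".split():
    print(l,[(np.round(d["position"],1).tolist(),round(d["conf"],2)) for d in pinpoint(I,l)][:3])
im=I["pixels"];u=im
cv2.imwrite("pics/e.png",u)
E
```

```text
tcp [563.7 238.9 313. ] toolx 105.95 slide [0.0092 0.0009 0.0029] yaw -0.005806156693579902 t 6.4 f [-0.2 -0.5  0.1] q [ 0.11  0.31 -0.74  1.4   0.21  1.51 -0.35]
rail [([179.7, 257.8], 0.63), ([98.3, 170.1], 0.6), ([249.7, 338.2], 0.24)]
rail_peg [([115.6, 139.0], 0.91), ([168.4, 256.5], 0.57)]
rail_back [([190.1, 258.2], 0.84), ([93.9, 162.8], 0.6)]
```

View pics/e.png

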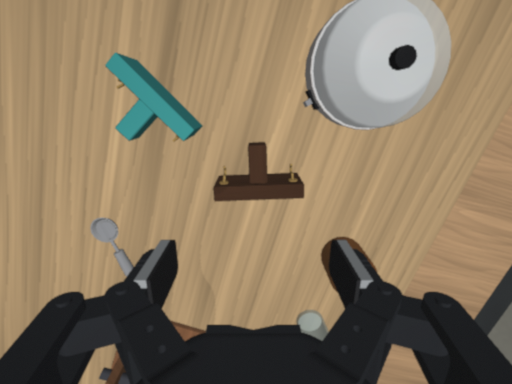

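The rail is nearly square in this view, with its block at rows 175–200, cols 213–304 and its peg at (143–183, 249–267). I'll zoom in for the corners.

```bash
python3 - <<'E'
from h import *
import pickle;I=pickle.load(open("w2.pkl","rb"))
c=I["pixels"][135:210,205:315]
c=cv2.convertScaleAbs(c,alpha=1.8,beta=10)
cv2.imwrite("pics/f.png",cv2.resize(c,(770,525),interpolation=cv2.INTER_CUBIC))
E
```

```text
(no output)
```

View pics/f.png

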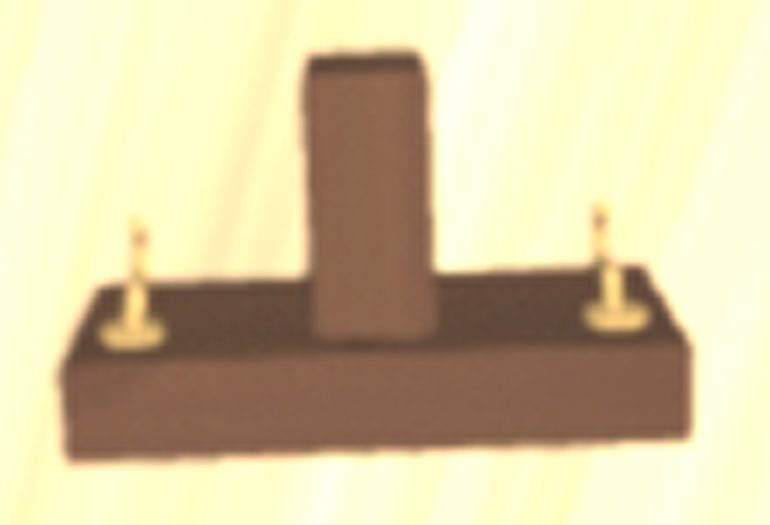

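```bash
cat > fit2.py <<'E'
from h import *
import pickle
from scipy.optimize import least_squares
I=pickle.load(open("w2.pkl","rb"))
L=[((-12,-70,70),(63,362)),((-12,70,70),(690,345)),((12,-70,70),(68,460)),((12,70,70),(692,437)),((-12,-70,0),(105,287)),((-12,70,0),(642,268)),
((-72,-14,63),(305,70)),((-72,14,63),(425,68)),((-12,-14,63),(313,338)),((-12,14,63),(436,338)),((-72,-14,27),(315,54)),((-72,14,27),(416,52))]
def res(p):
    c,s=np.cos(p[2]),np.sin(p[2]);o=[]
    for (x,y,z),(u,v) in L:
        X=(p[0]+c*x-s*y,p[1]+s*x+c*y,z+p[3])
        o+=list(proj(I,X)-(205+(u+.5)/7-.5,135+(v+.5)/7-.5))
    return np.array(o)
f=least_squares(res,[586,187,np.radians(-73),0],loss="soft_l1")
p=f.x;print(p[:2],np.degrees(p[2]),p[3:]);print(res(p).reshape(-1,2).round(1).tolist())
c,s=np.cos(p[2]),np.sin(p[2]);g=p[:2]+np.array([c,s])*-40;print("grip",g)
toolmove((*g,150),np.degrees(p[2])+180)
E
python3 fit2.py
```

```text
[587.51129454 188.94002261] -71.99507461439586 [-8.51134757]
[[-0.1, -0.2], [0.1, -0.8], [0.4, 0.2], [-0.6, 0.5], [-0.6, -1.2], [-0.0, -1.2], [-0.4, 1.1], [1.0, 0.7], [0.1, 0.7], [0.2, 0.1], [-1.4, -0.1], [1.2, -0.4]]
grip [575.14734454 226.98122055]
tcp [563.3 239.9 313.1] toolx 106.13 slide [-0.0156  0.0077  0.1631] yaw -0.010399260001564256 t 6.6 f [-0.2 -0.6  0.2] q [ 0.1   0.31 -0.74  1.4   0.21  1.51 -0.35]
```

>>> carry_out:
  steps:
    - {"slide": [-0.015, 0.008, 0.05], "yaw": -0.01, "claw": 1}
    - {"slide": [-0.015, 0.008, 0.1], "yaw": -0.01, "claw": 1}
    - {"slide": [-0.015, 0.008, 0.113], "yaw": -0.01, "claw": 1}
    - {"slide": [-0.015, 0.008, 0.113], "yaw": -0.01, "claw": 1}
    - {"slide": [-0.015, 0.008, 0.113], "yaw": -0.01, "claw": 1}
    - {"slide": [-0.015, 0.008, 0.113], "yaw": -0.01, "claw": 1}

```text
t: 7.2
tcp_pos: [576.0, 229.8, 202.7]
tcp_rot: [[-0.31, 0.951, 0.004], [0.951, 0.31, 0.002], [0.0, 0.004, -1.0]]
ft_force: [0.4, 0.9, -0.7]
gripper_width: 0.999
finger_force: 0.0
```

```bash
sed -i 's/^f=least.*/f=least_squares(lambda q:res([*q,0]),[586,187,np.radians(-73)],loss="soft_l1");f.x=np.append(f.x,0)/' fit2.py; python3 fit2.py; python3 - <<'E'
from h import *
I=get_image("wrist")
import pickle;pickle.dump(I,open("w3.pkl","wb"))
d=[x for x in cut_out(I,"rail")];print([(x["position"],x["conf"],np.argwhere(x["region"]).min(0),np.argwhere(x["region"]).max(0)) for x in d])
c=I["pixels"][50:300,150:370]
c=cv2.convertScaleAbs(c,alpha=1.8,beta=10)
cv2.imwrite("pics/g.png",cv2.resize(c,(528,600),interpolation=cv2.INTER_CUBIC))
E
```

```text
[586.67950398 190.93120692] -72.09751672490087 [0.]
[[-1.1, 0.1], [1.0, -0.4], [-0.6, 0.8], [0.3, 1.2], [-1.4, -1.2], [0.6, -1.1], [-0.6, 0.6], [1.2, 0.2], [-0.1, 1.0], [0.3, 0.4], [-1.6, -0.7], [1.4, -1.0]]
grip [574.38358955 228.99445019]
tcp [576.  229.8 202.7] toolx 108.09 slide [-0.0003 -0.002   0.0527] yaw 0.0010312437029913074 t 7.2 f [ 0.4  0.9 -0.7] q [ 0.12  0.38 -0.73  1.55  0.26  1.31 -0.33]
[([90.0, 96.5], 0.88, array([ 8, 32]), array([139, 177])), ([202.0, 248.8], 0.67, array([146, 188]), array([223, 311])), ([260.1, 56.5], 0.59, array([237,  31]), array([299,  88]))]
```

View pics/g.png

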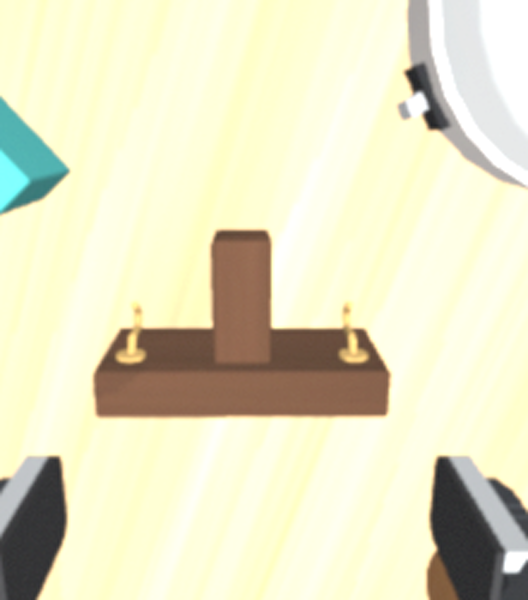

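```bash
sed -e 's/w2.pkl/w3.pkl/' -e 's#205+(u+.5)/7-.5,135+(v+.5)/7-.5#150+(u+.5)/2.4-.5,50+(v+.5)/2.4-.5#' -e '/^L=/,/^((-72/d' fit2.py > fit3.py; sed -i '4a L=[((-12,-70,70),(96,372)),((-12,70,70),(388,371)),((12,-70,70),(97,414)),((12,70,70),(387,413)),((-12,-70,0),(121,331)),((-12,70,0),(365,329)),((-72,-14,63),(213,238)),((-72,14,63),(270,238)),((-12,-14,63),(215,362)),((-12,14,63),(271,362)),((-72,-14,27),(220,231)),((-72,14,27),(267,231))]' fit3.py; python3 fit3.py; sed 's/^f=least.*/f=least_squares(res,[586,187,np.radians(-73),0])/' fit3.py|python3 -
```

```text
[586.93170396 191.23321326] -71.81630076986877 [0.]
[[-1.7, -0.5], [2.0, -0.4], [-0.5, 1.6], [1.0, 1.6], [-0.4, -2.2], [0.3, -1.7], [-1.0, 0.6], [1.4, 0.6], [-0.8, 1.3], [0.4, 1.2], [-2.4, -1.6], [1.4, -1.7]]
grip [574.44911848 229.23564818]
tcp [575.8 229.5 202. ] toolx 108.08 slide [ 0.0002 -0.0015  0.052 ] yaw -0.0005677528877255453 t 7.3 f [ 1.2 -1.1  1. ] q [ 0.12  0.38 -0.73  1.55  0.26  1.31 -0.33]
[587.55787917 189.24553725] -71.82613753279547 [-6.5669403]
[[-0.3, -0.9], [0.6, -0.8], [0.9, 0.7], [-0.4, 0.8], [0.6, -2.2], [-0.6, -1.7], [-0.7, 1.5], [1.1, 1.4], [-0.5, 1.0], [0.1, 0.9], [-2.1, -0.8], [1.2, -0.8]]
grip [575.08181828 227.25011467]
tcp [575.8 229.5 202. ] toolx 108.08 slide [-0.0019 -0.0015  0.052 ] yaw -0.0005131042047995354 t 7.3 f [ 1.2 -1.1  1. ] q [ 0.12  0.38 -0.73  1.55  0.26  1.31 -0.33]
```

>>> carry_out:
  steps:
    - {"slide": [0, -0.0015, 0.045], "yaw": 0, "claw": 1}
    - {"slide": [0, -0.0015, 0.09], "yaw": 0, "claw": 1}
    - {"slide": [0, -0.0015, 0.13], "yaw": 0, "claw": 1}
    - {"slide": [0, -0.0015, 0.16], "yaw": 0, "claw": 1}
    - {"slide": [0, -0.0015, 0.177], "yaw": 0, "claw": 1}
    - {"slide": [0, -0.0015, 0.177], "yaw": 0, "claw": 1}
    - {"slide": [0, -0.0015, 0.177], "yaw": 0, "claw": 1}
    - {"slide": [0, -0.0015, 0.177], "yaw": 0, "claw": 1}

```text
t: 8.1
tcp_pos: [574.9, 228.9, 25.1]
tcp_rot: [[-0.31, 0.951, 0.003], [0.951, 0.31, 0.001], [0.0, 0.003, -1.0]]
ft_force: [-0.1, 0.5, 0.9]
gripper_width: 1.001
finger_force: 0.0
```

>>> carry_out:
  force: 90
  steps:
    - {"slide": [0, 0, 0], "yaw": 0, "claw": 0.5}
    - {"slide": [0, 0, 0], "yaw": 0, "claw": 0.4}
    - {"slide": [0, 0, 0], "yaw": 0, "claw": 0.2}
    - {"slide": [0, 0, 0], "yaw": 0, "claw": 0}
    - {"slide": [0, 0, 0], "yaw": 0, "claw": 0}
    - {"slide": [0, 0, 0], "yaw": 0, "claw": 0}
    - {"slide": [0, 0, 0], "yaw": 0, "claw": 0}
    - {"slide": [0, 0, 0], "yaw": 0, "claw": 0}

```text
t: 8.9
tcp_pos: [573.7, 228.4, 23.2]
tcp_rot: [[-0.31, 0.951, 0.0], [0.951, 0.31, 0.0], [0.0, 0.0, -1.0]]
ft_force: [-0.9, -0.2, 6.1]
gripper_width: 0.317
finger_force: 88.2
```

>>> carry_out:
  steps:
    - {"slide": [0, 0, -0.01], "yaw": 0, "claw": 0}
    - {"slide": [0, 0, -0.04], "yaw": 0, "claw": 0}
    - {"slide": [0, 0, -0.08], "yaw": 0, "claw": 0}
    - {"slide": [0, 0, -0.12], "yaw": 0, "claw": 0}
    - {"slide": [0, 0, -0.16], "yaw": 0, "claw": 0}
    - {"slide": [0, 0, -0.2], "yaw": 0, "claw": 0}
    - {"slide": [0, 0, -0.2], "yaw": 0, "claw": 0}
    - {"slide": [0, 0, -0.2], "yaw": 0, "claw": 0}

```text
t: 9.7
tcp_pos: [573.7, 228.3, 223.8]
tcp_rot: [[-0.31, 0.951, 0.002], [0.951, 0.31, 0.0], [-0.0, 0.002, -1.0]]
ft_force: [-0.3, 0.2, -1.7]
gripper_width: 0.318
finger_force: 88.7
```

```bash
python3 - <<'E'
from h import *
toolmove((595,-292,223),-4.8)
print(monitor.read_state()["finger_force"])
E
```

```text
tcp [573.7 228.3 223.8] toolx 108.07 slide [-0.5012 -0.1412  0.0006] yaw 0.6270441358164083 t 9.7 f [-0.3  0.2 -1.7] q [ 0.13  0.36 -0.74  1.53  0.24  1.35 -0.32]
88.66675972938538
```

>>> carry_out:
  steps:
    - {"slide": [-0.015, -0.004, 0], "yaw": 0.02, "claw": 0}
    - {"slide": [-0.04, -0.011, 0], "yaw": 0.05, "claw": 0}
    - {"slide": [-0.075, -0.021, 0], "yaw": 0.09, "claw": 0}
    - {"slide": [-0.11, -0.031, 0], "yaw": 0.13, "claw": 0}
    - {"slide": [-0.145, -0.041, 0], "yaw": 0.17, "claw": 0}
    - {"slide": [-0.18, -0.051, 0], "yaw": 0.21, "claw": 0}
    - {"slide": [-0.215, -0.061, 0], "yaw": 0.25, "claw": 0}
    - {"slide": [-0.25, -0.07, 0], "yaw": 0.29, "claw": 0}
    - {"slide": [-0.285, -0.08, 0], "yaw": 0.33, "claw": 0}
    - {"slide": [-0.32, -0.09, 0], "yaw": 0.37, "claw": 0}

```text
t: 10.7
tcp_pos: [586.1, -105.5, 221.0]
tcp_rot: [[0.753, 0.658, -0.003], [0.658, -0.753, 0.001], [-0.002, -0.002, -1.0]]
ft_force: [0.4, -0.4, -0.9]
gripper_width: 0.312
finger_force: 88.5
```

```bash
python3 - <<'E'
from h import *
toolmove((595,-292,223),-4.8)
E
```

```text
tcp [ 586.1 -105.5  221. ] toolx 41.17 slide [-0.1161  0.1463 -0.0022] yaw 0.2553792158158845 t 10.7 f [ 0.4 -0.4 -0.9] q [ 0.46  0.26 -0.42  1.6   0.11  1.31 -0.83]
```

>>> carry_out:
  steps:
    - {"slide": [-0.02, 0.025, 0], "yaw": 0.04, "claw": 0}
    - {"slide": [-0.04, 0.05, 0], "yaw": 0.08, "claw": 0}
    - {"slide": [-0.06, 0.076, 0], "yaw": 0.12, "claw": 0}
    - {"slide": [-0.08, 0.1, 0], "yaw": 0.16, "claw": 0}
    - {"slide": [-0.1, 0.125, 0], "yaw": 0.2, "claw": 0}
    - {"slide": [-0.11, 0.14, 0], "yaw": 0.235, "claw": 0}
    - {"slide": [-0.116, 0.146, 0], "yaw": 0.25, "claw": 0}
    - {"slide": [-0.116, 0.146, 0], "yaw": 0.252, "claw": 0}
    - {"slide": [-0.116, 0.146, 0], "yaw": 0.252, "claw": 0}
    - {"slide": [-0.116, 0.146, 0], "yaw": 0.252, "claw": 0}

```text
t: 11.7
tcp_pos: [597.0, -288.9, 222.2]
tcp_rot: [[0.998, -0.065, -0.001], [-0.065, -0.998, 0.001], [-0.001, -0.001, -1.0]]
ft_force: [1.4, 0.1, -0.5]
gripper_width: 0.316
finger_force: 88.5
```

```bash
python3 - <<'E'
from h import *
toolmove((590,-292,130),-4.8)
I=get_image("wrist")
import pickle;pickle.dump(I,open("w4.pkl","wb"))
cv2.imwrite("pics/h.png",cv2.resize(cv2.convertScaleAbs(I["pixels"],alpha=1.4,beta=10),(768,576),interpolation=cv2.INTER_CUBIC))
E
```

```text
tcp [ 597.  -288.9  222.2] toolx -3.74 slide [-0.0067  0.0036  0.0922] yaw 0.005869724890435969 t 11.7 f [ 1.4  0.1 -0.5] q [ 0.55  0.38 -0.22  1.43  0.08  1.35 -1.31]
```

View pics/h.png

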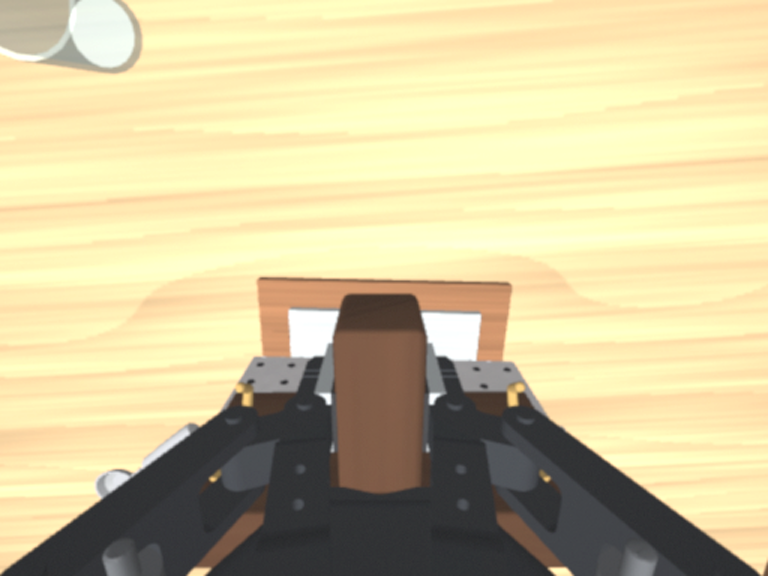

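```bash
python3 - <<'E'
from h import *
import pickle;I=pickle.load(open("w4.pkl","rb"))
for (u,v),z in [((289,309),60),((480,313),60),((258,278),6),((512,284),6)]:
    X=onz(I,((v+.5)/1.5-.5,(u+.5)/1.5-.5),z);
    a=np.radians(175.1);d=X[:2]-[512.3,-286.1];print(X.round(1),"stand",(np.cos(a)*d[0]+np.sin(a)*d[1]).round(1),(-np.sin(a)*d[0]+np.cos(a)*d[1]).round(1))
E
```

```text
[ 559.8 -210.9   60. ] stand -40.9 -79.0
[ 546.1 -368.4   60. ] stand -40.7 79.1
[ 572.2 -171.2    6. ] stand -49.9 -119.6
[ 550.6 -411.5    6. ] stand -48.9 121.7
```

```bash
python3 - <<'E'
from h import *
toolmove((573,-291.3,96),-4.9)
E
```

```text
tcp [ 597.1 -289.   222.5] toolx -3.75 slide [-0.0238  0.004   0.1265] yaw 0.006364818763163448 t 11.75 f [-0.3  0.  -0.8] q [ 0.55  0.38 -0.22  1.43  0.08  1.35 -1.31]
```

>>> carry_out:
  steps:
    - {"slide": [0, 0.004, 0.02], "yaw": 0.0064, "claw": 0}
    - {"slide": [0, 0.004, 0.05], "yaw": 0.0064, "claw": 0}
    - {"slide": [0, 0.004, 0.08], "yaw": 0.0064, "claw": 0}
    - {"slide": [0, 0.004, 0.11], "yaw": 0.0064, "claw": 0}
    - {"slide": [-0.01, 0.004, 0.1265], "yaw": 0.0064, "claw": 0}
    - {"slide": [-0.02, 0.004, 0.1265], "yaw": 0.0064, "claw": 0}
    - {"slide": [-0.024, 0.004, 0.1265], "yaw": 0.0064, "claw": 0}
    - {"slide": [-0.024, 0.004, 0.1265], "yaw": 0.0064, "claw": 0}
    - {"slide": [-0.024, 0.004, 0.1265], "yaw": 0.0064, "claw": 0}
    - {"slide": [-0.024, 0.004, 0.1265], "yaw": 0.0064, "claw": 0}

```text
t: 12.75
tcp_pos: [573.6, -292.7, 97.5]
tcp_rot: [[0.996, -0.088, 0.002], [-0.088, -0.996, -0.001], [0.002, 0.001, -1.0]]
ft_force: [0.3, 0.3, -2.3]
gripper_width: 0.316
finger_force: 88.5
```

```bash
python3 - <<'E'
from h import *
toolmove((572.1,-291.2,84),-4.9)
S=get_image("side");W=get_image("wrist")
a=cv2.resize(S["pixels"][90:200,240:360],(480,440),interpolation=cv2.INTER_CUBIC)
b=cv2.resize(W["pixels"][150:370,176:336],(320,440),interpolation=cv2.INTER_CUBIC)
cv2.imwrite("pics/i.png",cv2.convertScaleAbs(np.hstack([a,b]),alpha=1.4,beta=10))
E
```

```text
tcp [ 573.6 -292.7   97.5] toolx -5.03 slide [-0.0017 -0.0013  0.0135] yaw -0.0007187722511345227 t 12.75 f [ 0.3  0.3 -2.3] q [ 0.57  0.43 -0.21  1.62  0.1   1.1  -1.33]
```

View pics/i.png

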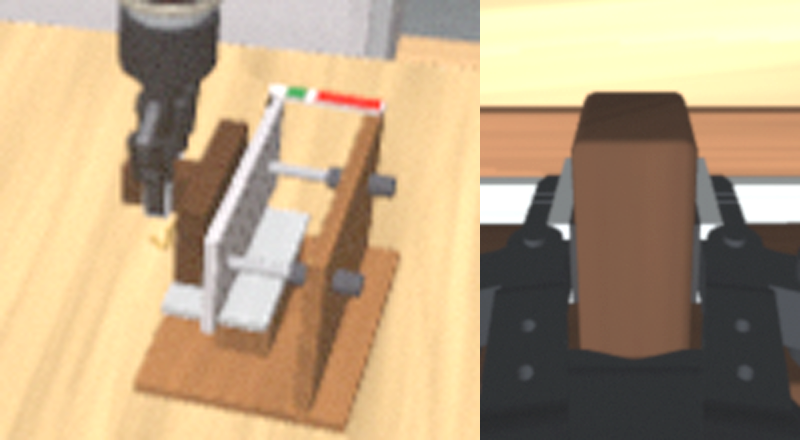

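>>> carry_out:
  steps:
    - {"slide": [-0.001, -0.001, 0.003], "yaw": 0, "claw": 0}
    - {"slide": [-0.001, -0.001, 0.006], "yaw": 0, "claw": 0}
    - {"slide": [-0.001, -0.001, 0.009], "yaw": 0, "claw": 0}
    - {"slide": [-0.001, -0.001, 0.011], "yaw": 0, "claw": 0}
    - {"slide": [-0.001, -0.001, 0.012], "yaw": 0, "claw": 0}
    - {"slide": [-0.001, -0.001, 0.012], "yaw": 0, "claw": 0}
    - {"slide": [-0.001, -0.001, 0.012], "yaw": 0, "claw": 0}

```text
t: 13.55
tcp_pos: [571.9, -291.5, 84.4]
tcp_rot: [[0.996, -0.088, 0.0], [-0.088, -0.996, 0.0], [0.0, -0.0, -1.0]]
ft_force: [-0.1, -0.7, -0.1]
gripper_width: 0.319
finger_force: 88.5
```

>>> carry_out:
  steps:
    - {"slide": [0, 0, 0.001], "yaw": 0, "claw": 0}
    - {"slide": [0, 0, 0.001], "yaw": 0, "claw": 0}
    - {"slide": [0, 0, 0.001], "yaw": 0, "claw": 0}

```text
t: 13.85
tcp_pos: [571.9, -291.5, 83.4]
tcp_rot: [[0.996, -0.088, 0.0], [-0.088, -0.996, 0.0], [0.0, -0.0, -1.0]]
ft_force: [0.2, 0.0, -1.0]
gripper_width: 0.317
finger_force: 88.7
```

>>> carry_out:
  steps:
    - {"slide": [0, 0, 0.001], "yaw": 0, "claw": 0}
    - {"slide": [0, 0, 0.001], "yaw": 0, "claw": 0}
    - {"slide": [0, 0, 0.001], "yaw": 0, "claw": 0}

```text
t: 14.15
tcp_pos: [572.0, -291.5, 83.2]
tcp_rot: [[0.996, -0.088, 0.0], [-0.088, -0.996, -0.0], [0.0, 0.0, -1.0]]
ft_force: [-1.9, 2.2, 5.9]
gripper_width: 0.316
finger_force: 89.6
```

>>> carry_out:
  steps:
    - {"slide": [0, 0, -0.0004], "yaw": 0, "claw": 0}
    - {"slide": [0, 0, -0.0004], "yaw": 0, "claw": 0}
    - {"slide": [0, 0, -0.0004], "yaw": 0, "claw": 0}
    - {"slide": [0, 0, -0.0004], "yaw": 0, "claw": 0}
    - {"slide": [0, 0, -0.0004], "yaw": 0, "claw": 0}
    - {"slide": [0, 0, -0.0004], "yaw": 0, "claw": 0}
    - {"slide": [0, 0, -0.0004], "yaw": 0, "claw": 0}
    - {"slide": [0, 0, -0.0004], "yaw": 0, "claw": 0}
    - {"slide": [0, 0, -0.0004], "yaw": 0, "claw": 0}
    - {"slide": [0, 0, -0.0004], "yaw": 0, "claw": 0}

```text
t: 15.15
tcp_pos: [572.0, -291.5, 83.2]
tcp_rot: [[0.996, -0.088, 0.0], [-0.088, -0.996, -0.0], [0.0, 0.0, -1.0]]
ft_force: [-0.9, 1.4, 5.4]
gripper_width: 0.319
finger_force: 89.2
```

>>> carry_out:
  steps:
    - {"slide": [-0.001, 0, 0], "yaw": 0, "claw": 0}
    - {"slide": [-0.002, 0, 0], "yaw": 0, "claw": 0}
    - {"slide": [-0.003, 0, 0], "yaw": 0, "claw": 0}
    - {"slide": [-0.004, 0, 0], "yaw": 0, "claw": 0}
    - {"slide": [-0.005, 0, 0], "yaw": 0, "claw": 0}
    - {"slide": [-0.006, 0, 0], "yaw": 0, "claw": 0}
    - {"slide": [-0.007, 0, 0], "yaw": 0, "claw": 0}
    - {"slide": [-0.008, 0, 0], "yaw": 0, "claw": 0}
    - {"slide": [-0.009, 0, 0], "yaw": 0, "claw": 0}
    - {"slide": [-0.01, 0, 0], "yaw": 0, "claw": 0}

```text
t: 16.15
tcp_pos: [562.8, -290.8, 83.4]
tcp_rot: [[0.996, -0.088, 0.002], [-0.088, -0.996, -0.001], [0.002, 0.0, -1.0]]
ft_force: [4.0, -0.9, 5.1]
gripper_width: 0.317
finger_force: 89.3
```

>>> carry_out:
  steps:
    - {"slide": [-0.001, 0, 0], "yaw": 0, "claw": 0}
    - {"slide": [-0.002, 0, 0], "yaw": 0, "claw": 0}
    - {"slide": [-0.003, 0, 0], "yaw": 0, "claw": 0}
    - {"slide": [-0.004, 0, 0], "yaw": 0, "claw": 0}
    - {"slide": [-0.005, 0, 0], "yaw": 0, "claw": 0}
    - {"slide": [-0.006, 0, 0], "yaw": 0, "claw": 0}
    - {"slide": [-0.007, 0, 0], "yaw": 0, "claw": 0}
    - {"slide": [-0.008, 0, 0], "yaw": 0, "claw": 0}
    - {"slide": [-0.008, 0, 0], "yaw": 0, "claw": 0}
    - {"slide": [-0.008, 0, 0], "yaw": 0, "claw": 0}

```text
t: 17.15
tcp_pos: [555.1, -290.2, 83.3]
tcp_rot: [[0.996, -0.088, 0.002], [-0.088, -0.996, -0.001], [0.003, 0.0, -1.0]]
ft_force: [7.3, -0.9, 3.4]
gripper_width: 0.316
finger_force: 89.1
```

>>> carry_out:
  steps:
    - {"slide": [-0.001, 0, 0], "yaw": 0, "claw": 0}
    - {"slide": [-0.002, 0, 0], "yaw": 0, "claw": 0}
    - {"slide": [-0.003, 0, 0], "yaw": 0, "claw": 0}
    - {"slide": [-0.004, 0, 0], "yaw": 0, "claw": 0}
    - {"slide": [-0.005, 0, 0], "yaw": 0, "claw": 0}
    - {"slide": [-0.006, 0, 0], "yaw": 0, "claw": 0}
    - {"slide": [-0.007, 0, 0], "yaw": 0, "claw": 0}
    - {"slide": [-0.008, 0, 0], "yaw": 0, "claw": 0}
    - {"slide": [-0.009, 0, 0], "yaw": 0, "claw": 0}
    - {"slide": [-0.009, 0, 0], "yaw": 0, "claw": 0}

```text
t: 18.15
tcp_pos: [546.7, -289.4, 83.3]
tcp_rot: [[0.996, -0.088, 0.004], [-0.088, -0.996, -0.001], [0.004, 0.001, -1.0]]
ft_force: [8.2, -1.8, 2.0]
gripper_width: 0.317
finger_force: 88.9
```

```bash
python3 - <<'E'
from h import *
toolmove((544,-289,83),-4.9)
S=get_image("side");W=get_image("top")
a=cv2.resize(S["pixels"][90:200,240:360],(400,367),interpolation=cv2.INTER_CUBIC)
b=cv2.resize(W["pixels"][190:245,340:400],(400,367),interpolation=cv2.INTER_CUBIC)
cv2.imwrite("pics/j.png",cv2.convertScaleAbs(np.hstack([a,b]),alpha=1.4,beta=10))
E
```

```text
tcp [ 546.7 -289.4   83.3] toolx -5.05 slide [-0.0027 -0.0002  0.0003] yaw -0.0008289001887991137 t 18.15 f [ 8.2 -1.8  2. ] q [ 0.59  0.39 -0.22  1.7   0.09  1.05 -1.32]
```

View pics/j.png

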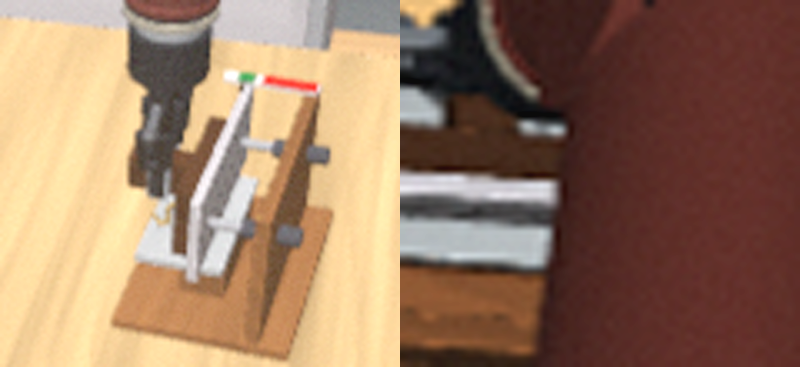

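>>> carry_out:
  steps:
    - {"slide": [-0.001, 0, 0], "yaw": 0, "claw": 0}
    - {"slide": [-0.002, 0, 0], "yaw": 0, "claw": 0}
    - {"slide": [-0.003, 0, 0], "yaw": 0, "claw": 0}
    - {"slide": [-0.003, 0, 0], "yaw": 0, "claw": 0}
    - {"slide": [-0.003, 0, 0], "yaw": 0, "claw": 0}
    - {"slide": [-0.003, 0, 0], "yaw": 0, "claw": 0}
    - {"slide": [-0.003, 0, 0], "yaw": 0, "claw": 0}
    - {"slide": [-0.003, 0, 0], "yaw": 0, "claw": 0}
    - {"slide": [-0.003, 0, 0], "yaw": 0, "claw": 0}
    - {"slide": [-0.003, 0, 0], "yaw": 0, "claw": 0}

```text
t: 19.25
tcp_pos: [543.9, -289.2, 83.3]
tcp_rot: [[0.996, -0.088, 0.004], [-0.088, -0.996, -0.001], [0.004, 0.001, -1.0]]
ft_force: [9.9, -1.8, 1.2]
gripper_width: 0.315
finger_force: 88.8
```

```bash
python3 - <<'E'
from h import *
toolmove((544,-289,83),-4.9)
S=get_image("side");c=[d["position"] for d in pinpoint(S,"board_centre")[:1]];print(c)
a=np.radians(175.1);ux=np.array([np.cos(a),np.sin(a)]);uy=np.array([-np.sin(a),np.cos(a)])
# board's upper near corner (y=-110,z=150) for several travels vs. seen board outline
for t in (0,10,15,20,25,30): print(t,proj(S,(*(np.array([512.3,-286.1])+t*ux-110*uy),150)).round(1),proj(S,(*(np.array([512.3,-286.1])+t*ux-110*uy),65)).round(1))
p=S["pixels"];cv2.imwrite("pics/k.png",p)
g=cv2.cvtColor(p,cv2.COLOR_BGR2GRAY)
for r in (140,145,150): print(r,g[r,280:320].tolist())
E
```

```text
tcp [ 543.9 -289.2   83.3] toolx -5.05 slide [ 0.0001 -0.0002  0.0003] yaw -0.0008101119221115659 t 19.25 f [ 9.9 -1.8  1.2] q [ 0.59  0.39 -0.22  1.71  0.09  1.05 -1.31]
[[144.6, 303.7]]
0 [289.9 149.5] [288.8 172.5]
10 [293.3 150. ] [291.9 173.1]
15 [294.9 150.3] [293.5 173.4]
20 [296.6 150.6] [295.1 173.7]
25 [298.3 150.9] [296.7 174. ]
30 [299.9 151.2] [298.3 174.3]
140 [53, 52, 51, 48, 47, 50, 49, 52, 49, 40, 45, 47, 54, 55, 56, 62, 60, 61, 66, 60, 60, 63, 107, 158, 167, 161, 114, 73, 86, 87, 70, 80, 86, 116, 141, 148, 145, 147, 148, 150]
145 [69, 61, 53, 47, 81, 70, 55, 53, 49, 43, 107, 93, 57, 52, 61, 58, 60, 63, 60, 63, 136, 162, 169, 160, 117, 83, 86, 85, 82, 81, 87, 118, 151, 160, 158, 160, 139, 140, 146, 146]
150 [169, 161, 156, 152, 148, 144, 142, 139, 141, 140, 144, 154, 132, 81, 52, 55, 57, 55, 143, 167, 169, 143, 104, 87, 89, 90, 87, 80, 83, 114, 151, 157, 159, 160, 135, 89, 94, 100, 93, 95]
```

```bash
python3 - <<'E'
from h import *
s=monitor.read_state();print(s["t"],s["ft_force"],s["tcp_pos"],s["finger_force"])
print(order.close_job())
E
```

```text
19.35 [10.30148634 -2.64482172  1.09562941] [ 543.89211522 -289.16157687   83.37301722] 88.7731683254242
the job is handed in; nothing more can be done
None
```

The job is handed in: the dark rail stands on the ledge, held against the board at about 10 N. By force and travel (about 20 mm) the pointer should sit mid-green, though I couldn't read it directly in the last pictures.

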